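# Drive the last cleat and hold the nailer's magazine open for reloading

## Robot

A 6-joint arm with a two-finger parallel gripper is mounted at the origin on the work surface. World frame = base frame: x ahead of the robot, y to its left, z up, the work surface at z = 0. Lengths are in m, angles in rad, forces in N, time in s.
With the tool pointing down it reaches from about 0.35 to 0.925 m from the base axis. Payload 6.4 kg.
Tool frame: the origin (TCP) lies midway between the tips of the shut fingers; the grasp point (between the pads) lies grip_point_offset behind it (grip_point_offset is the distance from the TCP to the grasp point, in m); z points along the fingers, y is the line along which they close (so a half turn about z gives the same grasp; the last joint's range is limited). The gripper opens to 85 mm and grips with 20 to 120 N. Pads are 22 mm wide; open, the fingers measure 114 mm over their backs; the gripper's body (76 mm by 85 mm) begins 54 mm behind the grasp point. The pads swing forward as they close: fully open they stand 13 mm farther back than shut.
Start: joints at [-1.357, 0.245, 1.558, -0, 1.339, -0.174], TCP at [0.246, -0.602, 0.231] pointing down, gripper open.
Joint ranges: [-3.13, 3.13], [-1.02, 2.26], [0.13, 2.54], [-0.95, 4.09], [0.21, 2.88], [-2.74, 2.74]. Speed limits (rad/s): [2.57, 2.57, 3.14, 3.14, 3.14, 3.14].

## Interface

Orientations are given as a unit quaternion [w, x, y, z].
In Python, from station import read_state, read_camera, finish_job, grip_point_offset gives the robot as it stands. The module is installed in compiled form; this text tells all that it offers.
- The arm moves only by the tool carry_out, never from a script. Its argument "increments" is a list of rows, each an object of numbers: "wx", "wy", "wz": the turn, a rotation vector about the tool's x, y, z in degrees; "x", "y", "z": the shift along the tool's x, y, z in cm; "gripper": the closure, from 0 (fully open) to 1 (shut). A call has exactly 5 rows; each row shifts and turns the commanded pose from where the row before left it, along the tool's axes as they then stand; what a row does not reach is not made up. A row lasts 1/10 s, in which the tool goes at most 50 mm and 8.59 degrees, less where a joint would pass 70% of its speed; a pose out of reach is approached as far as the arm can. A call is refused whole if a number of a shift passes 5 or a number of a turn 8.59, either way. A call with a gripper value outside its range is refused whole. The fingers move at their own pace and stop on an object; the grip force is fixed at half the most. Time passes only in rows, so rows that do not move let the fingers close, or fill a call up. It gives the time, the measured TCP pose, the force, the opening and the grip force at its end, in the units of the state.
- read_state(): the state, without advancing time (a new reading comes with each control period).
- read_camera(name): name is "scene" or "top" or "wrist"; returns a dict with "image" (400x640x3 uint8, red, green, blue), "depth" (400x640 float32, m along the optical axis (not along the pixel's ray), 0 where there is no reading), "K" (3x3 intrinsics, pixels), "k1" (the pictures are not rectified: a ray, as slopes to the right and down, at radius r is drawn at 1 + k1 r^2 times it, then the intrinsics apply), "rvec" (rotation vector, rad) and "tvec" (3), from world to camera coordinates, as OpenCV has them. Camera axes: x right, y down, z forward; pixel columns grow to the right and rows downward; lengths in m; the calibration is good to about 2 mm. A picture is of the moment at which its call begins.
- finish_job(): hands the job in; it is judged then, once.
The state is a dict: "time": time; "qpos": joint angles; "qvel": joint speeds; "effort": joint torques, N m; "eef_pos": TCP position; "orientation": TCP orientation; "force": force on the tool from outside, world axes, zero at the start; "ft_torque": the same for the moment, N m; "finger_gap": finger opening in m; "grasp_force": force on a finger pad.
Only numpy, scipy, OpenCV 4.12 (cv2) and the standard library are available. Lean on these libraries where they do the work, as an engineer would, in place of code of your own. Each camera call takes 0.05 s, during which the arm holds its last target. There are 200 camera calls.

## Task

Pick up the rubber mallet and strike the cap on top of the flooring nailer so that the sprung ram is driven fully down, then set the mallet down gently, clear of the nailer. Then pull the magazine's sprung follower back by its upright tab until the tab stands level with the load clip on the magazine, and hold it there: finish with the tab still in the gripper, held at the clip, so that a workmate can drop in the next strip of cleats. Leave the other things on the bench where they are.

Things in the scene. Friction and masses are not known exactly. Their poses are not given: they have to be found in the camera images.
- mallet_grip (a point): best place to hold the mallet: middle of its brown flat-sided wooden handle (24 mm thick, 30 mm high), 75 mm from the axis of the head, 50 mm above the bench. The handle runs level along this point's -x axis from the head's side (35 mm from its axis) to 223 mm. Its z axis is up. It starts left or right of the nailer (changing places with the glue bottle), handle towards the robot within 25 degrees
- mallet_head (a point): centre of the mallet's black round rubber head, 70 mm in diameter and 100 mm long, standing upright on one striking face: 50 mm above the lower face, 50 mm below the top; axes as mallet_grip
- mallet: the whole rubber mallet, 0.35 to 0.5 kg; origin at the centre of the head's lower striking face, axes as mallet_grip; it balances about 19 mm from the head's axis, towards the handle
- nailer: flooring nailer (fixed), clamped by its shoe on a 20 mm high panel of boards (240 x 360 mm). Origin on the panel's top, below the axis of its upright tube (62 mm wide, 176 high); z up. The magazine, a steel channel 26 mm wide, its top 78 mm above the origin, runs level along -y to 298 mm, to the robot's right (within 25 degrees). Handle at +y to 135 mm, up to 173 mm. Clamps 52 high by the shoe
- ram_top (a point): centre of the flat top of the ram's black round cap, 42 mm across, 236 mm above the nailer's origin (256 mm above the bench) at rest. It moves down with the ram
- ram (a joint): depth of the ram, m: 0 at rest (up), 0.036 fully down on its stop. A spring brings it back up when it is let go; to push it down takes about 3 N at the start and 6 N at the bottom
- follower_tab (a point): centre of the follower's upright dark steel tab: 24 mm wide across the magazine, 14 mm along it, standing 42 mm above the magazine's top; this point 22 mm above that top (120 mm above the bench). At rest 115 mm from the ram's axis; it slides outwards, along the nailer's -y axis, by up to 135 mm; a spring of 6 to 8 N pulls it back inwards. Axes as the nailer
- follower: the follower, sliding in the magazine; origin at the foot of the tab, on the channel's top, midway along and across the tab; axes as the nailer
- load_line (a point): the load clip: a narrow metal saddle, 8 mm along the magazine, round its sides and underside, with ears 25 mm out either side at its top. Point on the magazine's centre line, at its top, midway along the clip; 70 to 110 mm outwards of the tab's rest position. The tab (which passes over the clip) is at the mark when its centre is level with this point along the magazine. Axes as the nailer
- glue: white plastic glue bottle, 66 mm in diameter, 170 mm tall, standing; origin at the centre of its underside; leave alone
- strip: strip of flooring cleats lying on the panel on the far side of the magazine, 78 x 44 x 4 mm; origin at the centre of its underside; leave alone
- claw_hammer: claw hammer with a dark handle, 260 mm long, lying at the right of the bench; origin at mid-length on its underside; leave alone (it is not the mallet)
- tape: grey tape measure, 70 x 34 x 62 mm, standing near the robot, a little to its right, in front of the panel; origin under its centre; leave alone
- try_square: try square, 120 mm dark wooden stock and 190 mm steel blade, lying at the right, beyond the magazine; origin under the middle of the stock; leave alone
- plane: metal bench plane, 245 x 60 mm, 120 mm high, at the far left; origin under its centre; leave alone
- offcut: pale pine offcut, 130 x 60 x 19 mm, lying on the near side of the panel; origin under its centre; leave alone

How it is judged:
By the outcome, as a careful person would: the job done as asked, in the order asked, and still so for the second after the job is handed in, while the arm keeps its last pose, push and grip.
It also fails if it takes over 72 s, if anything falls off the work surface, if the arm or the gripper's body presses on something with over 40 N, if the wrist force passes 120 N, or if a joint passes its speed limit or range.

## Working session

There is one attempt and no reset: what is moved stays moved. The work goes in short steps, Python scripts to look and compute and a tool call to move; the robot and the scene stay as the last step left them, time stands still between calls to the robot, and variables do not carry over. Pictures are saved under pics/ and viewed, at most 11 in all, crops included, and the job is handed in when it is done.

Besides the shell and the picture viewer there is one more tool, called as a command line: name --argument value ..., lists and objects as JSON in quotes. carry_out: Moves the arm, as the interface text tells. Its arguments: {"type":"object","properties":{"increments":{"type":"array","items":{"type":"object","properties":{"wx":{"type":"number"},"wy":{"type":"number"},"wz":{"type":"number"},"x":{"type":"number"},"y":{"type":"number"},"z":{"type":"number"},"gripper":{"type":"number"}}}}},"required":["increments"]}

```bash
mkdir -p pics
cat > h.py <<'E'
import numpy as np, cv2
from station import *
from scipy.spatial.transform import Rotation as R
def cam(n):
    c=read_camera(n); return c
def world(c):
    h,w=c['depth'].shape; K=c['K']
    u,v=np.meshgrid(np.arange(w),np.arange(h))
    xd=(u-K[0,2])/K[0,0]; yd=(v-K[1,2])/K[1,1]
    x,y=xd.copy(),yd.copy()
    for _ in range(10):
        s=1+c['k1']*(x*x+y*y); x,y=xd/s,yd/s
    d=c['depth']; P=np.stack([x*d,y*d,d],-1)
    M=cv2.Rodrigues(np.array(c['rvec'],float))[0]
    W=(P-np.array(c['tvec']).ravel())@M
    W[d==0]=np.nan
    return W
def save(c,n): cv2.imwrite('pics/'+n+'.png',c['image'][...,::-1])
E
python3 - <<'E'
from h import *
import pickle
s=read_state(); print(s); print(grip_point_offset)
for n in('scene','top'):
    c=cam(n); save(c,n+'0'); pickle.dump(c,open(n+'.pkl','wb'))
    M=cv2.Rodrigues(np.array(c['rvec'],float))[0]; print(n,-M.T@np.array(c['tvec']).ravel(),M[2])
E
```

```text
{'time': 0.0, 'qpos': array([-1.35704018e+00,  2.45801130e-01,  1.55901337e+00,  3.13394175e-05,
        1.33871802e+00, -1.74090047e-01]), 'qvel': array([-0.00152444,  0.00045704,  0.00062028,  0.00023577, -0.00087273,
        0.00161725]), 'effort': array([-4.09669665e-04, -4.29499733e+01, -3.26130724e+01, -2.10009784e-04,
        5.29109384e-03,  1.41640658e-05]), 'eef_pos': array([ 0.24572525, -0.60115877,  0.23018896]), 'orientation': array([-9.70041575e-04,  9.81256004e-01,  1.92706289e-01, -3.99229888e-06]), 'force': array([-0.10906778, -0.34120007, -0.17923521]), 'ft_torque': array([-0.00216574, -0.04154406, -0.04805523]), 'grasp_force': 0.0, 'finger_gap': 0.08520851853451467}
0.0187
scene [1.36855629 0.43832486 0.91045167] [-0.67449679 -0.41200679 -0.612621  ]
top [ 0.42800024 -0.06223724  1.54674468] [ 0.09661517 -0.00549757 -0.99530663]
```

View pics/top0.png

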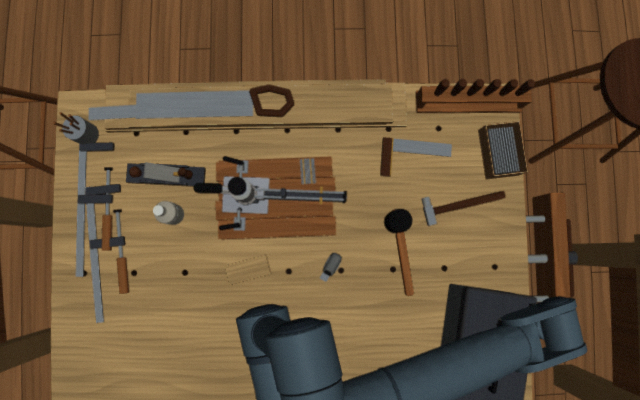

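View pics/scene0.png

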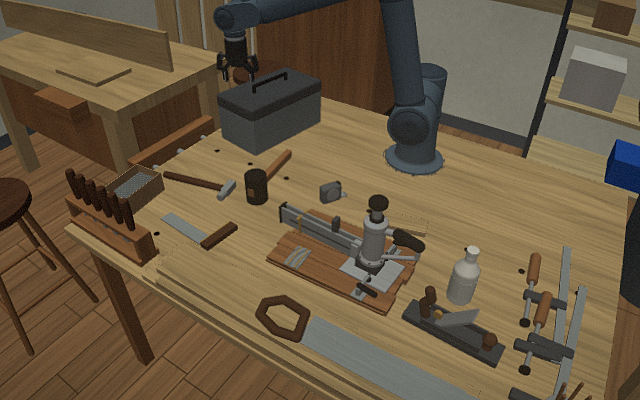

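Top view: mallet to the right, head (398,220), handle end (408,293); cap (238,187), magazine runs to (345,197), with the clip's yellowish ears near (321,195). Next I'll measure these.

Run:
```python
from h import *
import pickle
t=pickle.load(open('top.pkl','rb')); W=world(t)
im=t['image'][150:310,200:440][...,::-1]
s=pickle.load(open('scene.pkl','rb')); 
a=cv2.resize(t['image'][155:235,205:365][...,::-1],None,fx=5,fy=5,interpolation=cv2.INTER_CUBIC)[:300]
a=cv2.resize(t['image'][165:225,205:365],None,fx=5,fy=5,interpolation=cv2.INTER_CUBIC)
b=cv2.resize(s['image'][180:240,265:425],None,fx=5,fy=5,interpolation=cv2.INTER_CUBIC)
cv2.imwrite('pics/crop.png',np.vstack([a,b])[...,::-1])
def stat(n,m): 
    p=W[m]; print(n,len(p),p.mean(0).round(4),p.min(0).round(4),p.max(0).round(4)); return p
v,u=np.mgrid[:400,:640]
box=lambda a,b,c,d:(u>=a)&(u<=b)&(v>=c)&(v<=d)
z=W[...,2]
stat('head',box(380,418,200,240)&(z>.09))
h=stat('handle',box(395,418,235,300)&(z>.05)&(z<.08))
hc=h[:,:2]-h[:,:2].mean(0); d=np.linalg.svd(hc,full_matrices=False)[2][0]; print(d,np.degrees(np.arctan2(d[1],d[0])))
stat('cap',box(215,265,165,215)&(z>.25))
m=stat('mag',box(270,350,180,210)&(z>.09)&(z<.105))
hc=m[:,:2]-m[:,:2].mean(0); d=np.linalg.svd(hc,full_matrices=False)[2][0]; print(d)
stat('tab',box(270,350,170,215)&(z>.125))
stat('bench',box(340,370,200,240))
for n,b in dict(tape=(318,345,248,285),tool=(440,530,280,399),glue=(145,190,195,230),ham=(420,510,185,228)).items():
    stat(n,box(*b)&(z>.015))
```

```text
head 447 [ 0.5058 -0.3269  0.1   ] [ 0.4742 -0.3634  0.09  ] [ 0.5384 -0.2931  0.1088]
handle 533 [ 0.3752 -0.3444  0.064 ] [ 0.2861 -0.3676  0.0501] [ 0.4641 -0.3218  0.0752]
[-0.99054989 -0.13715291] -172.1168692560352
cap 245 [0.5942 0.1235 0.256 ] [0.5723 0.1013 0.2502] [0.6178 0.146  0.2632]
mag 372 [ 0.5829 -0.0671  0.0982] [ 0.5567 -0.1728  0.0903] [0.6062 0.0488 0.1049]
[0.04911615 0.99879307]
tab 45 [0.5873 0.0106 0.1386] [0.5758 0.0032 0.1258] [0.5976 0.0171 0.1455]
bench 1271 [nan nan nan] [nan nan nan] [nan nan nan]
tape 287 [ 0.381  -0.1271  0.0574] [ 0.3328 -0.1569  0.015 ] [ 0.4143 -0.0943  0.0712]
tool 9564 [ 0.2068 -0.4618  0.3993] [ 0.0068 -0.6818  0.0151] [ 0.3168 -0.2908  0.648 ]
glue 531 [0.5381 0.3431 0.1108] [0.5093 0.3221 0.0152] [0.5727 0.386  0.1774]
ham 789 [ 0.5527 -0.5212  0.0239] [ 0.496  -0.6726  0.015 ] [ 0.5949 -0.413   0.0364]
```

View pics/crop.png

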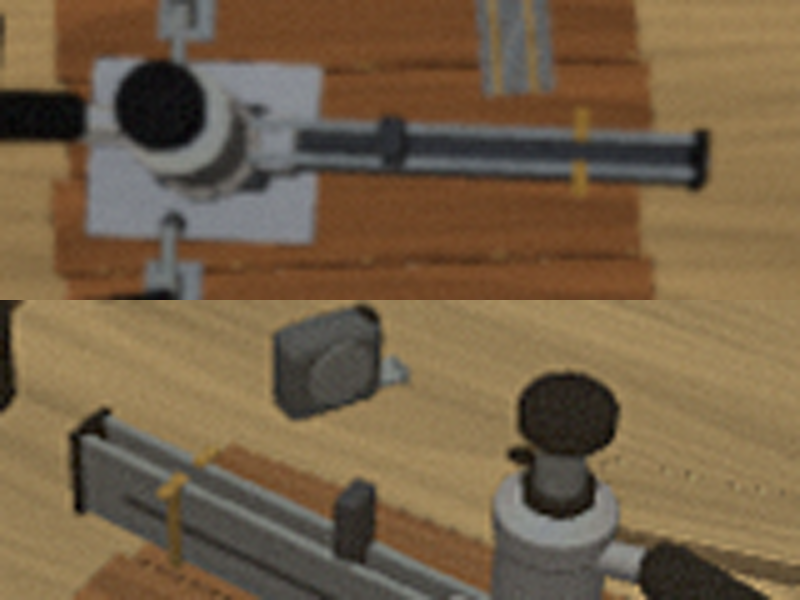

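```bash
cat >> h.py <<'E'
def ray(c,u,v,z):
    p=cv2.undistortPoints(np.array([[[u,v]]],float),np.array(c['K']),np.array([c['k1'],0,0,0.]))[0,0]
    M=cv2.Rodrigues(np.array(c['rvec'],float))[0]; o=-M.T@np.array(c['tvec']).ravel()
    d=M.T@np.array([p[0],p[1],1]); return o+d*(z-o[2])/d[2]
def go(x,y,z,yaw):
    s=read_state(); w,a,b,c=s['orientation']; r=R.from_quat([a,b,c,w])
    t=R.from_euler('z',yaw,degrees=True)*R.from_euler('x',180,degrees=True)
    print('turn deg (tool)',(r.inv()*t).as_rotvec(degrees=True).round(2),'shift cm before turn',(r.inv().apply(np.array([x,y,z])-s['eef_pos'])*100).round(2),
     'after turn',(t.inv().apply(np.array([x,y,z])-s['eef_pos'])*100).round(2),'pos',s['eef_pos'].round(4),'F',s['force'].round(1),'gap',round(s['finger_gap'],4),'t',s['time'])
E
python3 - <<'E'
from h import *
import pickle
t=pickle.load(open('top.pkl','rb')); s=pickle.load(open('scene.pkl','rb'))
for u,v in((321.2,189.6),(321,200.8)): print(ray(t,u,v,.098))
for u,v in((299.2,217),(306,211.5)): print('scene ears',ray(s,u,v,.098))
W=world(t);z=W[...,2]
print('toolbox y right px450', W[330:395:20,455].round(3))
go(.4317,-.337,.0313,7.9)
E
```

```text
[ 0.59883913 -0.10081724  0.098     ]
[ 0.56612369 -0.0996157   0.098     ]
scene ears [ 0.59799888 -0.10047308  0.098     ]
scene ears [ 0.56833369 -0.0978496   0.098     ]
toolbox y right px450 [[ 0.192 -0.469  0.132]
 [ 0.233 -0.333  0.602]
 [ 0.203 -0.324  0.63 ]
 [ 0.167 -0.323  0.631]]
turn deg (tool) [-0.11 -0.   14.32] shift cm before turn [ 27.21 -17.39  19.93] after turn [ 22.06 -23.61  19.89] pos [ 0.2457 -0.6012  0.2302] F [-0.2  0.  -1. ] gap 0.0855 t 0.1
```

carry_out --increments '[{"wz":7.16},{"wz":7.16},{"x":2.7,"y":-2.9},{"x":2.7,"y":-2.9},{"x":2.7,"y":-2.9}]'

```text
validation failed for argument at $.in...
```

carry_out --increments '[{"x":2.7,"y":-2.9},{"x":2.7,"y":-2.9},{"x":2.7,"y":-2.9},{"x":2.7,"y":-2.9},{"x":2.7,"y":-2.9}]'

```text
validation failed for argument at $.in...
```

Run:
```python
from h import *
go(.4317,-.337,.0313,7.9)
W=world(c:=cam('top')); z=W[...,2]; save(c,'t2'); save(cam('wrist'),'w2')
```

```text
turn deg (tool) [-0.11 -0.   14.32] shift cm before turn [ 27.21 -17.39  19.93] after turn [ 22.06 -23.61  19.89] pos [ 0.2457 -0.6012  0.2302] F [-0.2  0.  -1. ] gap 0.0855 t 0.1
```

View pics/w2.png

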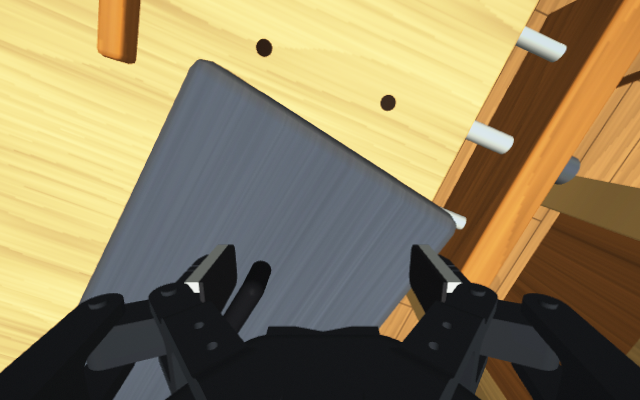

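The wrist view shows the gripper still above the toolbox, with the mallet's handle end at top left (118,30). The moves were refused, so I'll retry with every key in each row.

carry_out --increments '[{"x":0,"y":0,"z":0,"wx":0,"wy":0,"wz":7.16,"gripper":0},{"x":0,"y":0,"z":0,"wx":0,"wy":0,"wz":7.16,"gripper":0},{"x":2.7,"y":-2.9,"z":0,"wx":0,"wy":0,"wz":0,"gripper":0},{"x":2.7,"y":-2.9,"z":0,"wx":0,"wy":0,"wz":0,"gripper":0},{"x":2.7,"y":-2.9,"z":0,"wx":0,"wy":0,"wz":0,"gripper":0}]'

```text
time: 0.7
eef_pos: [0.3145, -0.5032, 0.2309]
orientation: [-0.0, 0.998, 0.068, -0.0]
force: [1.1, 0.3, 0.1]
finger_gap: 0.0855
grasp_force: 0.0
```

carry_out --increments '[{"x":2.7,"y":-2.9,"z":0,"wx":0,"wy":0,"wz":0,"gripper":0},{"x":2.7,"y":-2.9,"z":0,"wx":0,"wy":0,"wz":0,"gripper":0},{"x":2.7,"y":-2.9,"z":0,"wx":0,"wy":0,"wz":0,"gripper":0},{"x":2.7,"y":-2.9,"z":0,"wx":0,"wy":0,"wz":0,"gripper":0},{"x":2.7,"y":-2.9,"z":0,"wx":0,"wy":0,"wz":0,"gripper":0}]'

```text
time: 1.2
eef_pos: [0.4285, -0.3407, 0.2312]
orientation: [-0.0, 0.998, 0.069, 0.0]
force: [0.3, -0.0, 0.6]
finger_gap: 0.0857
grasp_force: 0.0
```

Run:
```python
from h import *
go(.4317,-.337,.0313,7.9)
save(cam('wrist'),'w3')
```

```text
turn deg (tool) [-0.   -0.   -0.01] shift cm before turn [ 0.37 -0.33 19.99] after turn [ 0.37 -0.33 19.99] pos [ 0.4285 -0.3407  0.2312] F [ 0.3 -0.   0.6] gap 0.0857 t 1.2
```

View pics/w3.png

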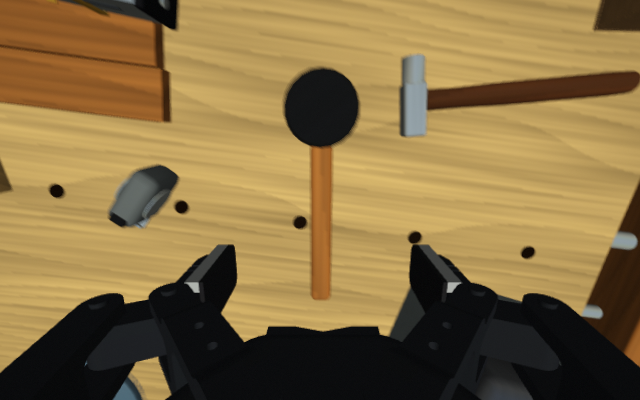

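The wrist view shows the handle straight and parallel to the tool at u≈320.5, with the head at (321,107). Now I'll descend.

carry_out --increments '[{"x":0.3,"y":-0.15,"z":4,"wx":0,"wy":0,"wz":0,"gripper":0},{"x":0,"y":0,"z":4,"wx":0,"wy":0,"wz":0,"gripper":0},{"x":0,"y":0,"z":4,"wx":0,"wy":0,"wz":0,"gripper":0},{"x":0,"y":0,"z":4,"wx":0,"wy":0,"wz":0,"gripper":0},{"x":0,"y":0,"z":2,"wx":0,"wy":0,"wz":0,"gripper":0}]'

```text
time: 1.75
eef_pos: [0.4288, -0.3384, 0.0473]
orientation: [-0.002, 0.998, 0.069, -0.002]
force: [-2.2, 0.7, -0.1]
finger_gap: 0.0857
grasp_force: 0.0
```

carry_out --increments '[{"x":0,"y":0,"z":1.9,"wx":0,"wy":0,"wz":0,"gripper":0},{"x":0,"y":0,"z":0,"wx":0,"wy":0,"wz":0,"gripper":1},{"x":0,"y":0,"z":0,"wx":0,"wy":0,"wz":0,"gripper":1},{"x":0,"y":0,"z":0,"wx":0,"wy":0,"wz":0,"gripper":1},{"x":0,"y":0,"z":0,"wx":0,"wy":0,"wz":0,"gripper":1}]'

```text
time: 2.25
eef_pos: [0.4313, -0.3412, 0.0338]
orientation: [0.001, 0.998, 0.069, 0.001]
force: [-0.6, -0.4, 0.6]
finger_gap: 0.028
grasp_force: 0.0
```

carry_out --increments '[{"x":0,"y":0,"z":0,"wx":0,"wy":0,"wz":0,"gripper":1},{"x":0,"y":0,"z":0,"wx":0,"wy":0,"wz":0,"gripper":1},{"x":0,"y":0,"z":0,"wx":0,"wy":0,"wz":0,"gripper":1},{"x":0,"y":0,"z":0,"wx":0,"wy":0,"wz":0,"gripper":1},{"x":0,"y":0,"z":0,"wx":0,"wy":0,"wz":0,"gripper":1}]'

```text
time: 2.75
eef_pos: [0.4311, -0.341, 0.0337]
orientation: [0.001, 0.998, 0.069, 0.0]
force: [-1.5, 1.4, 6.5]
finger_gap: 0.0232
grasp_force: 60.3
```

carry_out --increments '[{"x":0,"y":0,"z":-1,"wx":0,"wy":0,"wz":0,"gripper":1},{"x":0,"y":0,"z":-2,"wx":0,"wy":0,"wz":0,"gripper":1},{"x":0,"y":0,"z":-3,"wx":0,"wy":0,"wz":0,"gripper":1},{"x":0,"y":0,"z":-4,"wx":0,"wy":0,"wz":0,"gripper":1},{"x":0,"y":0,"z":-4,"wx":0,"wy":0,"wz":0,"gripper":1}]'

```text
time: 3.25
eef_pos: [0.4297, -0.3393, 0.1727]
orientation: [-0.001, 0.998, 0.069, -0.001]
force: [1.2, -1.3, -3.7]
finger_gap: 0.0232
grasp_force: 59.3
```

carry_out --increments '[{"x":0,"y":0,"z":-4,"wx":0,"wy":0,"wz":0,"gripper":1},{"x":0,"y":0,"z":-4,"wx":0,"wy":0,"wz":0,"gripper":1},{"x":0,"y":0,"z":-4,"wx":0,"wy":0,"wz":0,"gripper":1},{"x":0,"y":0,"z":-3,"wx":0,"wy":0,"wz":0,"gripper":1},{"x":0,"y":0,"z":-1,"wx":0,"wy":0,"wz":0,"gripper":1}]'

```text
time: 3.75
eef_pos: [0.4311, -0.341, 0.3362]
orientation: [0.002, 0.998, 0.069, 0.002]
force: [0.2, 0.1, -3.9]
finger_gap: 0.0234
grasp_force: 59.4
```

Run:
```python
from h import *
go(.519,.1095,.334,7.9)
c=cam('top');W=world(c);z=W[...,2]
v,u=np.mgrid[:400,:640]; e=read_state()['eef_pos']
m=(abs(W[...,0]-e[0]-.075)<.045)&(abs(W[...,1]-e[1]-.014)<.05)&(z>.3)&(c['image'].max(-1)<60)
p=W[m]; print(len(p),p.mean(0),p.min(0),p.max(0)); A=np.c_[p[:,:2]-p[:,:2].mean(0),np.ones(len(p))]
print(np.linalg.lstsq(A,p[:,2],rcond=None)[0])
save(c,'t4')
```

```text
turn deg (tool) [ 0.29 -0.17  0.01] shift cm before turn [ 1.490e+01 -4.341e+01  4.000e-02] after turn [ 14.89 -43.41   0.22] pos [ 0.4311 -0.341   0.3362] F [ 0.2  0.1 -3.9] gap 0.0234 t 3.75
997 [ 0.50018882 -0.31476106  0.44061413] [ 0.46113916 -0.36383031  0.30765349] [ 0.54008373 -0.27749153  0.63211346]
[-2.55576516  0.23318932  0.44061413]
```

View pics/t4.png

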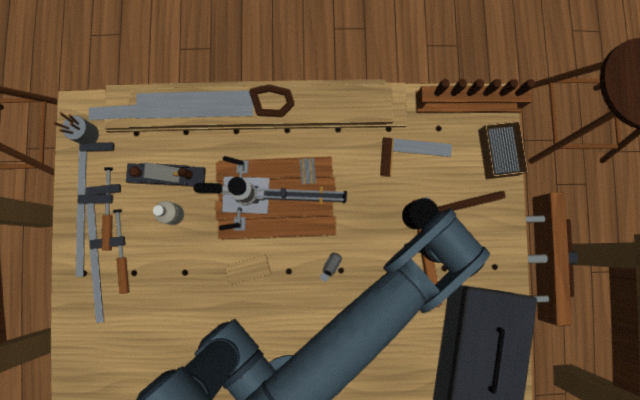

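The picture shows the head held at (418,212), partly hidden by the wrist. Now I'll carry it over the cap.

carry_out --increments '[{"x":0.6,"y":-1.7,"z":0,"wx":0,"wy":0,"wz":0,"gripper":1},{"x":0.9,"y":-2.7,"z":0,"wx":0,"wy":0,"wz":0,"gripper":1},{"x":1.2,"y":-3.5,"z":0,"wx":0,"wy":0,"wz":0,"gripper":1},{"x":1.2,"y":-3.5,"z":0,"wx":0,"wy":0,"wz":0,"gripper":1},{"x":1.2,"y":-3.5,"z":0,"wx":0,"wy":0,"wz":0,"gripper":1}]'

```text
time: 4.3
eef_pos: [0.4596, -0.1829, 0.3288]
orientation: [-0.002, 0.998, 0.069, -0.002]
force: [0.6, 0.4, -4.0]
finger_gap: 0.0231
grasp_force: 59.5
```

carry_out --increments '[{"x":1.2,"y":-3.5,"z":0,"wx":0,"wy":0,"wz":0,"gripper":1},{"x":1.2,"y":-3.5,"z":0,"wx":0,"wy":0,"wz":0,"gripper":1},{"x":1.2,"y":-3.5,"z":0,"wx":0,"wy":0,"wz":0,"gripper":1},{"x":1.2,"y":-3.5,"z":0,"wx":0,"wy":0,"wz":0,"gripper":1},{"x":1.2,"y":-3.5,"z":0,"wx":0,"wy":0,"wz":0,"gripper":1}]'

```text
time: 4.8
eef_pos: [0.4944, -0.0015, 0.3289]
orientation: [-0.001, 0.998, 0.069, -0.003]
force: [0.1, -1.1, -4.5]
finger_gap: 0.0234
grasp_force: 59.5
```

carry_out --increments '[{"x":1.2,"y":-3.5,"z":0,"wx":0,"wy":0,"wz":0,"gripper":1},{"x":1.2,"y":-3.5,"z":0,"wx":0,"wy":0,"wz":0,"gripper":1},{"x":0.9,"y":-2.3,"z":0,"wx":0,"wy":0,"wz":0,"gripper":1},{"x":0.5,"y":-1.4,"z":0,"wx":0,"wy":0,"wz":0,"gripper":1},{"x":0,"y":0,"z":0,"wx":0,"wy":0,"wz":0,"gripper":1}]'

```text
time: 5.3
eef_pos: [0.5178, 0.1088, 0.3299]
orientation: [-0.0, 0.998, 0.07, -0.002]
force: [0.1, 0.2, -5.3]
finger_gap: 0.0231
grasp_force: 59.6
```

Run:
```python
from h import *
go(.519,.1095,.334,7.9)
a=cam('top');s=cam('scene')
x=cv2.resize(a['image'][140:240,170:330],None,fx=3,fy=3); y=cv2.resize(s['image'][120:280,300:460],None,fx=1.875,fy=1.875)
cv2.imwrite('pics/c5.png',np.hstack([x,y])[...,::-1])
W=world(s); z=W[...,2]
e=read_state()['eef_pos']
m=(abs(W[...,0]-e[0]-.075)<.06)&(abs(W[...,1]-e[1]-.014)<.06)&(z>.29)&(z<.43)&(W[...,0]>e[0]+.035)
p=W[m]; print(len(p),p.mean(0),p.min(0),p.max(0))
b=p[p[:,2]<.37]; b=b[b[:,0]>.56]
f=np.linalg.lstsq(np.c_[2*b[:,:2],np.ones(len(b))],(b[:,:2]**2).sum(1),rcond=None)[0]; print('circle',f[:2],np.sqrt(f[2]+f[:2]@f[:2]))
```

```text
turn deg (tool) [-0.06  0.25  0.16] shift cm before turn [ 0.13 -0.06 -0.41] after turn [ 0.13 -0.06 -0.41] pos [0.5178 0.1088 0.3299] F [ 0.1  0.2 -5.3] gap 0.0231 t 5.3
1529 [0.61143596 0.12558941 0.35999962] [0.56087325 0.08466987 0.29555193] [0.63077719 0.15350478 0.39678913]
circle [0.59321015 0.11758232] 0.033717964037950916
```

View pics/c5.png

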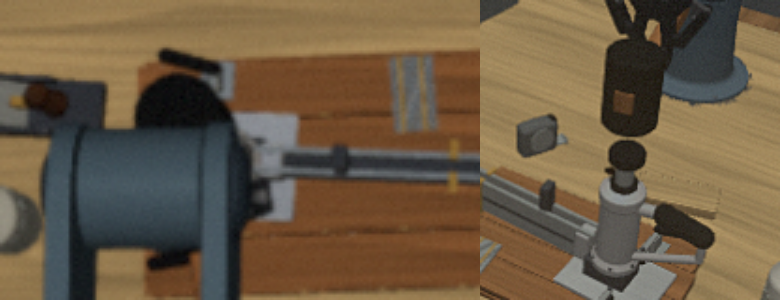

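The side view shows the head centred above the cap, with about 6 mm of y error to trim. Now I'll strike.

carry_out --increments '[{"x":0.1,"y":-0.5,"z":0,"wx":0,"wy":0,"wz":0,"gripper":1},{"x":0,"y":0,"z":2,"wx":0,"wy":0,"wz":0,"gripper":1},{"x":0,"y":0,"z":2.5,"wx":0,"wy":0,"wz":0,"gripper":1},{"x":0,"y":0,"z":2,"wx":0,"wy":0,"wz":0,"gripper":1},{"x":0,"y":0,"z":0.7,"wx":0,"wy":0,"wz":0,"gripper":1}]'

```text
time: 5.9
eef_pos: [0.5194, 0.1114, 0.2594]
orientation: [-0.0, 0.998, 0.068, 0.0]
force: [-2.1, 0.1, 2.2]
finger_gap: 0.0232
grasp_force: 60.3
```

carry_out --increments '[{"x":0,"y":0,"z":0.1,"wx":0,"wy":0,"wz":0,"gripper":1},{"x":0,"y":0,"z":0,"wx":0,"wy":0,"wz":0,"gripper":1},{"x":0,"y":0,"z":0,"wx":0,"wy":0,"wz":0,"gripper":1},{"x":0,"y":0,"z":0,"wx":0,"wy":0,"wz":0,"gripper":1},{"x":0,"y":0,"z":0,"wx":0,"wy":0,"wz":0,"gripper":1}]'

```text
time: 6.4
eef_pos: [0.5196, 0.1117, 0.26]
orientation: [0.0, 0.998, 0.069, 0.001]
force: [-2.2, -3.9, 0.2]
finger_gap: 0.0233
grasp_force: 60.3
```

carry_out --increments '[{"x":0,"y":0,"z":0.3,"wx":0,"wy":0,"wz":0,"gripper":1},{"x":0,"y":0,"z":0.3,"wx":0,"wy":0,"wz":0,"gripper":1},{"x":0,"y":0,"z":0,"wx":0,"wy":0,"wz":0,"gripper":1},{"x":0,"y":0,"z":0,"wx":0,"wy":0,"wz":0,"gripper":1},{"x":0,"y":0,"z":0,"wx":0,"wy":0,"wz":0,"gripper":1}]'

```text
time: 6.9
eef_pos: [0.5197, 0.112, 0.2537]
orientation: [0.0, 0.998, 0.069, 0.001]
force: [-0.7, -4.4, 4.2]
finger_gap: 0.023
grasp_force: 60.6
```

Run:
```python
from h import *
go(.519,.1095,.254,7.9)
```

```text
turn deg (tool) [ 0.03 -0.07 -0.01] shift cm before turn [-0.1   0.23 -0.03] after turn [-0.1   0.23 -0.03] pos [0.5197 0.112  0.2537] F [-0.7 -4.4  4.2] gap 0.023 t 6.9
```

carry_out --increments '[{"x":0,"y":0,"z":0.3,"wx":0,"wy":0,"wz":0,"gripper":1},{"x":0,"y":0,"z":0.2,"wx":0,"wy":0,"wz":0,"gripper":1},{"x":0,"y":0,"z":0,"wx":0,"wy":0,"wz":0,"gripper":1},{"x":0,"y":0,"z":0,"wx":0,"wy":0,"wz":0,"gripper":1},{"x":0,"y":0,"z":0,"wx":0,"wy":0,"wz":0,"gripper":1}]'

```text
time: 7.4
eef_pos: [0.5195, 0.1119, 0.2531]
orientation: [0.001, 0.998, 0.069, 0.001]
force: [-16.5, -5.4, 23.6]
finger_gap: 0.023
grasp_force: 63.4
```

Run:
```python
from h import *
go(.519,.1095,.254,7.9); print(read_state()['ft_torque'])
s=cam('scene'); y=cv2.resize(s['image'][150:280,300:460],None,fx=4,fy=4,interpolation=cv2.INTER_CUBIC)
cv2.imwrite('pics/c6.png',y[...,::-1])
```

```text
turn deg (tool) [ 0.08 -0.08  0.02] shift cm before turn [-0.09  0.23 -0.09] after turn [-0.09  0.23 -0.09] pos [0.5195 0.1119 0.2531] F [-16.5  -5.4  23.6] gap 0.023 t 7.4
[-0.92360172  1.80845467 -0.2675322 ]
```

View pics/c6.png

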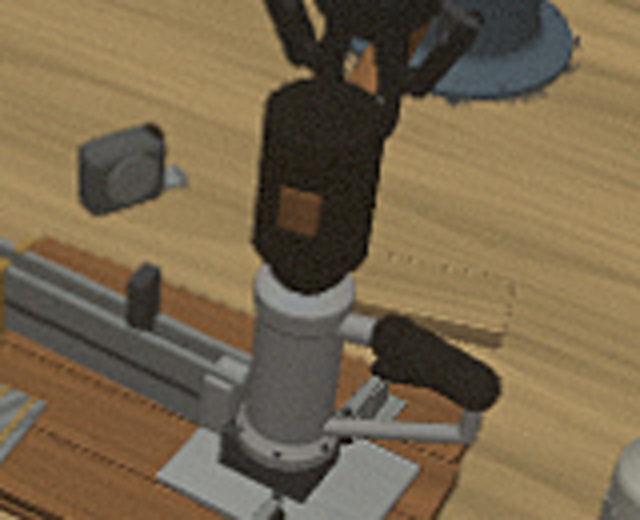

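The head is down against the tube top, and force rose to about 29 N with no further travel, so the ram is on its stop. I'll lift off and return the mallet to its spot.

carry_out --increments '[{"x":0,"y":0,"z":-0.8,"wx":0,"wy":0,"wz":0,"gripper":1},{"x":0,"y":0,"z":-1.5,"wx":0,"wy":0,"wz":0,"gripper":1},{"x":0,"y":0,"z":-2.5,"wx":0,"wy":0,"wz":0,"gripper":1},{"x":0,"y":0,"z":-2.5,"wx":0,"wy":0,"wz":0,"gripper":1},{"x":0,"y":0,"z":-1,"wx":0,"wy":0,"wz":0,"gripper":1}]'

```text
time: 7.95
eef_pos: [0.5195, 0.1128, 0.3327]
orientation: [-0.001, 0.998, 0.069, 0.001]
force: [0.2, -0.4, -3.6]
finger_gap: 0.0229
grasp_force: 59.7
```

carry_out --increments '[{"x":-0.6,"y":1.8,"z":0,"wx":0,"wy":0,"wz":0,"gripper":1},{"x":-0.9,"y":2.8,"z":0,"wx":0,"wy":0,"wz":0,"gripper":1},{"x":-1.2,"y":3.5,"z":0,"wx":0,"wy":0,"wz":0,"gripper":1},{"x":-1.2,"y":3.5,"z":0,"wx":0,"wy":0,"wz":0,"gripper":1},{"x":-1.2,"y":3.5,"z":0,"wx":0,"wy":0,"wz":0,"gripper":1}]'

```text
time: 8.45
eef_pos: [0.4884, -0.0449, 0.3292]
orientation: [-0.001, 0.998, 0.069, -0.002]
force: [1.0, 0.0, -4.6]
finger_gap: 0.023
grasp_force: 59.6
```

carry_out --increments '[{"x":-1.2,"y":3.5,"z":0,"wx":0,"wy":0,"wz":0,"gripper":1},{"x":-1.2,"y":3.5,"z":0,"wx":0,"wy":0,"wz":0,"gripper":1},{"x":-1.2,"y":3.5,"z":0,"wx":0,"wy":0,"wz":0,"gripper":1},{"x":-1.2,"y":3.5,"z":0,"wx":0,"wy":0,"wz":0,"gripper":1},{"x":-1.2,"y":3.5,"z":0,"wx":0,"wy":0,"wz":0,"gripper":1}]'

```text
time: 8.95
eef_pos: [0.4532, -0.2266, 0.3293]
orientation: [-0.002, 0.998, 0.069, -0.001]
force: [0.2, -0.3, -3.9]
finger_gap: 0.0233
grasp_force: 59.6
```

carry_out --increments '[{"x":-1.2,"y":3.5,"z":0,"wx":0,"wy":0,"wz":0,"gripper":1},{"x":-1.2,"y":3.5,"z":0,"wx":0,"wy":0,"wz":0,"gripper":1},{"x":-0.9,"y":2.5,"z":0,"wx":0,"wy":0,"wz":0,"gripper":1},{"x":-0.5,"y":1.4,"z":0,"wx":0,"wy":0,"wz":0,"gripper":1},{"x":0,"y":0,"z":0,"wx":0,"wy":0,"wz":0,"gripper":1}]'

```text
time: 9.45
eef_pos: [0.4309, -0.3399, 0.3296]
orientation: [-0.001, 0.998, 0.068, -0.001]
force: [-0.0, 0.6, -5.0]
finger_gap: 0.0229
grasp_force: 59.7
```

Run:
```python
from h import *
go(.4313,-.341,.034,7.9)
s=cam('scene');t=cam('top'); e=read_state()['eef_pos']
for c in(s,t):
    W=world(c);z=W[...,2]
    m=(abs(W[...,0]-e[0]-.085)<.05)&(abs(W[...,1]-e[1]-.014)<.06)&(z>e[2]-.08)&(z<e[2]+.2)
    p=W[m]; print(len(p),p.min(0),p.max(0))
    if c is s:
        b=p[(p[:,2]<e[2]+.055)&(p[:,0]>e[0]+.05)]
        A=np.c_[2*b[:,:2],np.ones(len(b)),b[:,2],]
        # axis tilt: circle per height slab
        for lo in np.arange(-.035,.06,.02):
            q=b[(b[:,2]-e[2]>lo)&(b[:,2]-e[2]<lo+.02)]
            if len(q)>30:
                from scipy.optimize import least_squares
                r=least_squares(lambda k:np.hypot(*(q[:,:2]-k).T)-.035,[e[0]+.075,e[1]+.014],loss='soft_l1',f_scale=.002).x; print(lo,len(q),r-e[:2],q[:,2].min()-e[2])
```

```text
turn deg (tool) [-0.16  0.07 -0.1 ] shift cm before turn [ 0.06  0.2  29.56] after turn [2.000e-02 1.200e-01 2.956e+01] pos [ 0.4309 -0.3399  0.3296] F [-0.   0.6 -5. ] gap 0.0229 t 9.45
1122 [ 0.4666043  -0.3600014   0.29255158] [ 0.54409603 -0.29132528  0.52889199]
-0.035 146 [0.07303732 0.00873473] -0.03494453986918744
-0.015000000000000003 163 [0.07315957 0.00822917] -0.01481781659277609
0.0049999999999999975 165 [0.07379519 0.00796455] 0.005036067605347749
0.024999999999999994 175 [0.07338542 0.00754662] 0.025145424649107906
0.045 91 [0.07321185 0.00758138] 0.045276093559803665
782 [ 0.46764309 -0.3612102   0.29603153] [ 0.53925492 -0.29082127  0.40277897]
```

The mallet is still upright in the grip, so I'll lower it.

carry_out --increments '[{"x":0,"y":0,"z":2,"wx":0,"wy":0,"wz":0,"gripper":1},{"x":0,"y":0,"z":4,"wx":0,"wy":0,"wz":0,"gripper":1},{"x":0,"y":0,"z":4,"wx":0,"wy":0,"wz":0,"gripper":1},{"x":0,"y":0,"z":4,"wx":0,"wy":0,"wz":0,"gripper":1},{"x":0,"y":0,"z":4,"wx":0,"wy":0,"wz":0,"gripper":1}]'

```text
time: 10.05
eef_pos: [0.4321, -0.3375, 0.15]
orientation: [-0.0, 0.998, 0.07, 0.0]
force: [0.3, -0.4, -4.3]
finger_gap: 0.0229
grasp_force: 59.7
```

carry_out --increments '[{"x":0,"y":0,"z":4,"wx":0,"wy":0,"wz":0,"gripper":1},{"x":0,"y":0,"z":3,"wx":0,"wy":0,"wz":0,"gripper":1},{"x":0,"y":0,"z":2,"wx":0,"wy":0,"wz":0,"gripper":1},{"x":0,"y":0,"z":1,"wx":0,"wy":0,"wz":0,"gripper":1},{"x":0,"y":0,"z":0,"wx":0,"wy":0,"wz":0,"gripper":1}]'

```text
time: 10.55
eef_pos: [0.4313, -0.3376, 0.0502]
orientation: [-0.001, 0.998, 0.07, -0.001]
force: [0.0, 0.4, -4.8]
finger_gap: 0.0234
grasp_force: 59.6
```

carry_out --increments '[{"x":0,"y":0,"z":0.3,"wx":0,"wy":0,"wz":0,"gripper":1},{"x":0,"y":0,"z":0.3,"wx":0,"wy":0,"wz":0,"gripper":1},{"x":0,"y":0,"z":0.2,"wx":0,"wy":0,"wz":0,"gripper":1},{"x":0,"y":0,"z":0.1,"wx":0,"wy":0,"wz":0,"gripper":1},{"x":0,"y":0,"z":0,"wx":0,"wy":0,"wz":0,"gripper":1}]'

```text
time: 11.05
eef_pos: [0.4315, -0.3393, 0.0424]
orientation: [0.0, 0.998, 0.069, 0.0]
force: [-0.4, 0.3, -4.0]
finger_gap: 0.0236
grasp_force: 59.7
```

carry_out --increments '[{"x":0,"y":0,"z":0.2,"wx":0,"wy":0,"wz":0,"gripper":1},{"x":0,"y":0,"z":0.2,"wx":0,"wy":0,"wz":0,"gripper":1},{"x":0,"y":0,"z":0.2,"wx":0,"wy":0,"wz":0,"gripper":1},{"x":0,"y":0,"z":0,"wx":0,"wy":0,"wz":0,"gripper":1},{"x":0,"y":0,"z":0,"wx":0,"wy":0,"wz":0,"gripper":1}]'

```text
time: 11.55
eef_pos: [0.4314, -0.3392, 0.0362]
orientation: [-0.0, 0.998, 0.069, -0.0]
force: [-0.6, -0.0, -4.1]
finger_gap: 0.0232
grasp_force: 59.7
```

carry_out --increments '[{"x":0,"y":0,"z":0.1,"wx":0,"wy":0,"wz":0,"gripper":1},{"x":0,"y":0,"z":0.1,"wx":0,"wy":0,"wz":0,"gripper":1},{"x":0,"y":0,"z":0.0,"wx":0,"wy":0,"wz":0,"gripper":1},{"x":0,"y":0,"z":0,"wx":0,"wy":0,"wz":0,"gripper":1},{"x":0,"y":0,"z":0,"wx":0,"wy":0,"wz":0,"gripper":1}]'

```text
time: 12.05
eef_pos: [0.4315, -0.3392, 0.0343]
orientation: [-0.0, 0.998, 0.069, -0.0]
force: [0.5, 0.2, -3.5]
finger_gap: 0.0232
grasp_force: 59.7
```

carry_out --increments '[{"x":0,"y":0,"z":0.1,"wx":0,"wy":0,"wz":0,"gripper":1},{"x":0,"y":0,"z":0.1,"wx":0,"wy":0,"wz":0,"gripper":1},{"x":0,"y":0,"z":0.0,"wx":0,"wy":0,"wz":0,"gripper":1},{"x":0,"y":0,"z":0,"wx":0,"wy":0,"wz":0,"gripper":1},{"x":0,"y":0,"z":0,"wx":0,"wy":0,"wz":0,"gripper":1}]'

```text
time: 12.55
eef_pos: [0.4314, -0.3395, 0.0338]
orientation: [-0.0, 0.998, 0.069, -0.0]
force: [-6.0, 4.3, 8.6]
finger_gap: 0.023
grasp_force: 61.7
```

Contact. Now release and rise.

carry_out --increments '[{"x":0,"y":0,"z":-0.1,"wx":0,"wy":0,"wz":0,"gripper":1},{"x":0,"y":0,"z":0,"wx":0,"wy":0,"wz":0,"gripper":0.6},{"x":0,"y":0,"z":0,"wx":0,"wy":0,"wz":0,"gripper":0.3},{"x":0,"y":0,"z":0,"wx":0,"wy":0,"wz":0,"gripper":0.2},{"x":0,"y":0,"z":0,"wx":0,"wy":0,"wz":0,"gripper":0.2}]'

```text
time: 13.05
eef_pos: [0.4317, -0.3395, 0.0334]
orientation: [0.0, 0.998, 0.069, 0.0]
force: [0.3, 0.7, -0.1]
finger_gap: 0.0686
grasp_force: 0.0
```

carry_out --increments '[{"x":0,"y":0,"z":0,"wx":0,"wy":0,"wz":0,"gripper":0.2},{"x":0,"y":0,"z":-1,"wx":0,"wy":0,"wz":0,"gripper":0.2},{"x":0,"y":0,"z":-3,"wx":0,"wy":0,"wz":0,"gripper":0.2},{"x":0,"y":0,"z":-4,"wx":0,"wy":0,"wz":0,"gripper":0.2},{"x":0,"y":0,"z":-4,"wx":0,"wy":0,"wz":0,"gripper":0.2}]'

```text
time: 13.55
eef_pos: [0.4313, -0.339, 0.155]
orientation: [-0.0, 0.998, 0.069, -0.0]
force: [-0.2, 0.3, 0.4]
finger_gap: 0.0684
grasp_force: 0.0
```

carry_out --increments '[{"x":0,"y":0,"z":-4,"wx":0,"wy":0,"wz":0,"gripper":0.4},{"x":0,"y":0,"z":-4,"wx":0,"wy":0,"wz":0,"gripper":0.4},{"x":0,"y":0,"z":-2,"wx":0,"wy":0,"wz":5,"gripper":0.4},{"x":0,"y":0,"z":0,"wx":0,"wy":0,"wz":5.7,"gripper":0.4},{"x":0,"y":0,"z":0,"wx":0,"wy":0,"wz":0,"gripper":0.4}]'

```text
time: 14.05
eef_pos: [0.4318, -0.3395, 0.255]
orientation: [0.001, 1.0, -0.024, 0.001]
force: [-1.3, -0.1, -0.6]
finger_gap: 0.0512
grasp_force: 0.0
```

Run:
```python
from h import *
go(.588,.0095,.105,-2.8)
t=cam('top');W=world(t);z=W[...,2]
v,u=np.mgrid[:400,:640]
p=W[(u>270)&(u<350)&(v>170)&(v<215)&(z>.13)&(z<.15)]; print(len(p),p.mean(0),p.min(0),p.max(0))
```

```text
turn deg (tool) [ 0.11 -0.1   0.01] shift cm before turn [ 13.88 -35.64  14.96] after turn [ 13.9  -35.62  15.  ] pos [ 0.4318 -0.3395  0.255 ] F [-1.3 -0.1 -0.6] gap 0.0512 t 14.05
41 [0.58715556 0.01104065 0.1400612 ] [0.57566273 0.00529607 0.13037986] [0.59754891 0.01719693 0.146996  ]
```

carry_out --increments '[{"x":1.0,"y":-2.6,"z":0,"wx":0,"wy":0,"wz":0,"gripper":0.4},{"x":1.4,"y":-3.6,"z":0,"wx":0,"wy":0,"wz":0,"gripper":0.4},{"x":1.4,"y":-3.6,"z":0,"wx":0,"wy":0,"wz":0,"gripper":0.4},{"x":1.4,"y":-3.6,"z":0,"wx":0,"wy":0,"wz":0,"gripper":0.4},{"x":1.4,"y":-3.6,"z":0,"wx":0,"wy":0,"wz":0,"gripper":0.4}]'

```text
time: 14.6
eef_pos: [0.5057, -0.171, 0.2525]
orientation: [-0.0, 1.0, -0.024, -0.001]
force: [-0.2, -1.0, -0.6]
finger_gap: 0.0514
grasp_force: 0.0
```

carry_out --increments '[{"x":1.4,"y":-3.6,"z":0,"wx":0,"wy":0,"wz":0,"gripper":0.4},{"x":1.4,"y":-3.6,"z":0,"wx":0,"wy":0,"wz":0,"gripper":0.4},{"x":1.4,"y":-3.6,"z":0,"wx":0,"wy":0,"wz":0,"gripper":0.4},{"x":1.4,"y":-3.6,"z":0,"wx":0,"wy":0,"wz":0,"gripper":0.4},{"x":1.0,"y":-2.6,"z":0,"wx":0,"wy":0,"wz":0,"gripper":0.4}]'

```text
time: 15.1
eef_pos: [0.5799, -0.0038, 0.2524]
orientation: [-0.0, 1.0, -0.023, -0.001]
force: [-0.2, -0.7, 0.1]
finger_gap: 0.0513
grasp_force: 0.0
```

carry_out --increments '[{"x":0.7,"y":-1.6,"z":0,"wx":0,"wy":0,"wz":0,"gripper":0.4},{"x":0,"y":0,"z":3,"wx":0,"wy":0,"wz":0,"gripper":0.4},{"x":0,"y":0,"z":3,"wx":0,"wy":0,"wz":0,"gripper":0.4},{"x":0,"y":0,"z":1.5,"wx":0,"wy":0,"wz":0,"gripper":0.4},{"x":0,"y":0,"z":0,"wx":0,"wy":0,"wz":0,"gripper":0.4}]'

```text
time: 15.6
eef_pos: [0.5858, 0.0095, 0.1752]
orientation: [-0.0, 1.0, -0.024, -0.003]
force: [1.0, -0.5, 0.0]
finger_gap: 0.0511
grasp_force: 0.0
```

Run:
```python
from h import *
go(.588,.0095,.105,-2.8)
c=cam('wrist'); save(c,'w7')
W=world(c);z=W[...,2]
p=W[(abs(W[...,0]-.588)<.025)&(abs(W[...,1]-.0095)<.02)&(z>.125)&(z<.15)]; print(len(p),np.median(p,0),p.min(0),p.max(0))
```

```text
turn deg (tool) [-0.04  0.35  0.  ] shift cm before turn [ 0.26 -0.01  7.02] after turn [ 0.22 -0.02  7.02] pos [0.5858 0.0095 0.1752] F [ 1.  -0.5  0. ] gap 0.0511 t 15.6
787 [0.5911373  0.00834688 0.13877556] [0.57737436 0.00106306 0.12508528] [0.60102361 0.01544648 0.14073894]
```

View pics/w7.png

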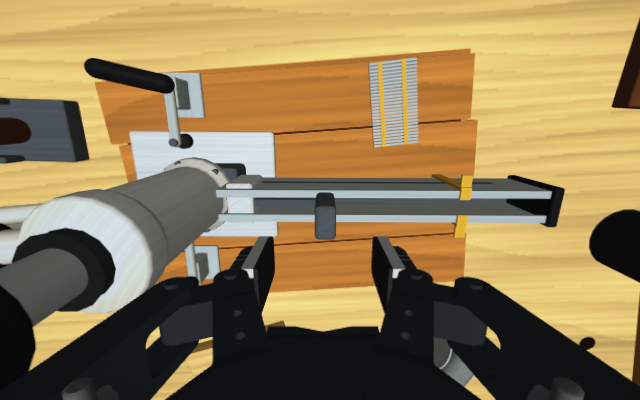

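The tab at (325,215) is centred between the fingers, and the clip's ears are at (466,188) and (461,226). Now I'll lower and grip.

carry_out --increments '[{"x":0.3,"y":0.1,"z":1.5,"wx":0,"wy":0,"wz":0,"gripper":0.4},{"x":0,"y":0,"z":2,"wx":0,"wy":0,"wz":0,"gripper":0.4},{"x":0,"y":0,"z":2,"wx":0,"wy":0,"wz":0,"gripper":0.4},{"x":0,"y":0,"z":1.1,"wx":0,"wy":0,"wz":0,"gripper":0.4},{"x":0,"y":0,"z":0,"wx":0,"wy":0,"wz":0,"gripper":0.4}]'

```text
time: 16.15
eef_pos: [0.59, 0.0083, 0.1109]
orientation: [-0.0, 1.0, -0.025, -0.001]
force: [-1.1, 1.4, -0.4]
finger_gap: 0.0514
grasp_force: 0.0
```

carry_out --increments '[{"x":0,"y":0,"z":0.1,"wx":0,"wy":0,"wz":0,"gripper":1},{"x":0,"y":0,"z":0,"wx":0,"wy":0,"wz":0,"gripper":1},{"x":0,"y":0,"z":0,"wx":0,"wy":0,"wz":0,"gripper":1},{"x":0,"y":0,"z":0,"wx":0,"wy":0,"wz":0,"gripper":1},{"x":0,"y":0,"z":0,"wx":0,"wy":0,"wz":0,"gripper":1}]'

```text
time: 16.65
eef_pos: [0.5915, 0.0078, 0.1128]
orientation: [0.001, 1.0, -0.025, 0.001]
force: [-1.3, -2.8, 6.1]
finger_gap: 0.0128
grasp_force: 61.1
```

Run:
```python
from h import *
go(.5825,-.100,.106,-2.8)
c=cam('wrist'); W=world(c);z=W[...,2]; im=c['image'].astype(int)
m=(im[...,0]>120)&(im[...,2]<60)&(abs(z-.098)<.006)&(W[...,0]>.5)&(W[...,0]<.66)&(abs(W[...,1]+.1)<.02)
p=W[m];print(len(p)); 
if len(p): print(np.median(p,0),p.min(0),p.max(0))
```

```text
turn deg (tool) [ 0.06 -0.13 -0.01] shift cm before turn [-0.38 10.81  0.69] after turn [-0.38 10.81  0.68] pos [0.5915 0.0078 0.1128] F [-1.3 -2.8  6.1] gap 0.0128 t 16.65
234
[ 0.59136683 -0.09844409  0.09875682] [ 0.55779494 -0.105056    0.09415225] [ 0.60833988 -0.09378134  0.10070171]
```

carry_out --increments '[{"x":0,"y":0.5,"z":0,"wx":0,"wy":0,"wz":0,"gripper":1},{"x":0,"y":1.2,"z":0,"wx":0,"wy":0,"wz":0,"gripper":1},{"x":0,"y":1.2,"z":0,"wx":0,"wy":0,"wz":0,"gripper":1},{"x":0,"y":1.2,"z":0,"wx":0,"wy":0,"wz":0,"gripper":1},{"x":0,"y":1.2,"z":0,"wx":0,"wy":0,"wz":0,"gripper":1}]'

```text
time: 17.2
eef_pos: [0.5888, -0.0429, 0.1127]
orientation: [-0.002, 1.0, -0.025, 0.001]
force: [-0.8, 7.8, 7.0]
finger_gap: 0.0129
grasp_force: 61.2
```

carry_out --increments '[{"x":0,"y":1.2,"z":0,"wx":0,"wy":0,"wz":0,"gripper":1},{"x":0,"y":1.2,"z":0,"wx":0,"wy":0,"wz":0,"gripper":1},{"x":0,"y":1.2,"z":0,"wx":0,"wy":0,"wz":0,"gripper":1},{"x":0,"y":1.0,"z":0,"wx":0,"wy":0,"wz":0,"gripper":1},{"x":0,"y":0.5,"z":0,"wx":0,"wy":0,"wz":0,"gripper":1}]'

```text
time: 17.7
eef_pos: [0.5861, -0.0941, 0.1127]
orientation: [-0.002, 1.0, -0.025, 0.001]
force: [-1.5, 8.3, 9.0]
finger_gap: 0.0128
grasp_force: 61.4
```

carry_out --increments '[{"x":0,"y":0,"z":0,"wx":0,"wy":0,"wz":0,"gripper":1},{"x":0,"y":0,"z":0,"wx":0,"wy":0,"wz":0,"gripper":1},{"x":0,"y":0,"z":0,"wx":0,"wy":0,"wz":0,"gripper":1},{"x":0,"y":0,"z":0,"wx":0,"wy":0,"wz":0,"gripper":1},{"x":0,"y":0,"z":0,"wx":0,"wy":0,"wz":0,"gripper":1}]'

```text
time: 18.2
eef_pos: [0.5862, -0.0935, 0.1127]
orientation: [-0.002, 1.0, -0.025, 0.001]
force: [-2.0, 7.4, 8.7]
finger_gap: 0.0131
grasp_force: 61.4
```

Run:
```python
from h import *
go(.5825,-.100,.106,-2.8)
c=cam('wrist'); s=cam('scene')
cv2.imwrite('pics/c8.png',np.vstack([cv2.resize(c['image'][140:290,220:420],None,fx=3,fy=3,interpolation=2)[:300],cv2.resize(s['image'][185:245,260:380],None,fx=5,fy=5,interpolation=2)])[...,::-1])if 0 else None
a=cv2.resize(c['image'][150:260,220:420],None,fx=3.5,fy=2.7,interpolation=2); b=cv2.resize(s['image'][190:250,255:395],(700,300),interpolation=2)
cv2.imwrite('pics/c8.png',np.vstack([a,b])[...,::-1])
W=world(c);z=W[...,2]; im=c['image'].astype(int)
m=(im[...,0]>120)&(im[...,2]<60)&(abs(z-.098)<.006)&(W[...,0]>.5)&(W[...,0]<.66)&(abs(W[...,1]+.1)<.02)
p=W[m];print(len(p)); 
if len(p): print(np.median(p,0),p.min(0),p.max(0))
```

```text
turn deg (tool) [-0.22 -0.06 -0.02] shift cm before turn [-0.34  0.67  0.67] after turn [-0.33  0.67  0.67] pos [ 0.5862 -0.0935  0.1127] F [-2.   7.4  8.7] gap 0.0131 t 18.2
384
[ 0.60051641 -0.10119885  0.09870417] [ 0.59096854 -0.10496661  0.09661953] [ 0.60857858 -0.09708604  0.10096537]
```

View pics/c8.png

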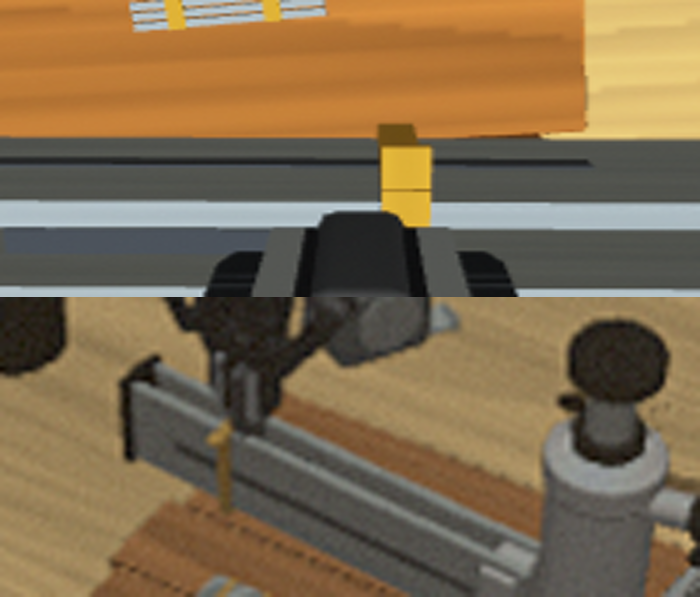

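Run:
```python
from h import *
c=cam('wrist'); s=read_state(); print(s['eef_pos'])
ax=np.array([.0491,.9988])
f=lambda P:P[:2]@ax
T=[ray(c,u,233,.140) for u in(311,335.7)]; C=[ray(c,u,217,.098) for u in(329.3,343.3)]
print('tab',T,'clip',C)
print('along: tab',[f(P) for P in T],'clip',[f(P) for P in C],'need cm',100*(np.mean([f(P) for P in T])-np.mean([f(P) for P in C])))
```

```text
[ 0.58616173 -0.09345769  0.11272839]
tab [array([ 0.6076096 , -0.08917835,  0.14      ]), array([ 0.60710602, -0.09963936,  0.14      ])] clip [array([ 0.60069525, -0.0974115 ,  0.098     ]), array([ 0.60030991, -0.10538831,  0.098     ])]
along: tab [np.float64(-0.05923770101388315), np.float64(-0.0697108892567187)] clip [np.float64(-0.0678004709567373), np.float64(-0.0757866265147835)] need cm 0.7319253600459485
```

carry_out --increments '[{"x":0,"y":0.4,"z":0,"wx":0,"wy":0,"wz":0,"gripper":1},{"x":0,"y":0.3,"z":0,"wx":0,"wy":0,"wz":0,"gripper":1},{"x":0,"y":0,"z":0,"wx":0,"wy":0,"wz":0,"gripper":1},{"x":0,"y":0,"z":0,"wx":0,"wy":0,"wz":0,"gripper":1},{"x":0,"y":0,"z":0,"wx":0,"wy":0,"wz":0,"gripper":1}]'

```text
time: 18.85
eef_pos: [0.5858, -0.1005, 0.1127]
orientation: [-0.002, 1.0, -0.025, 0.0]
force: [-2.5, 7.6, 8.9]
finger_gap: 0.0126
grasp_force: 61.5
```

Run:
```python
from h import *
go(.5825,-.100,.106,-2.8)
c=cam('wrist'); s=cam('scene')
a=cv2.resize(c['image'][190:265,270:370],(800,300),interpolation=2); b=cv2.resize(s['image'][195:235,280:330],(375,300),interpolation=2)
a=cv2.resize(c['image'][190:265,280:380],(400,300),interpolation=2)
cv2.imwrite('pics/c9.png',np.hstack([a,b])[...,::-1])
```

```text
turn deg (tool) [-0.22 -0.05 -0.01] shift cm before turn [-0.33 -0.03  0.67] after turn [-0.33 -0.03  0.67] pos [ 0.5858 -0.1005  0.1127] F [-2.5  7.6  8.9] gap 0.0126 t 18.85
```

View pics/c9.png

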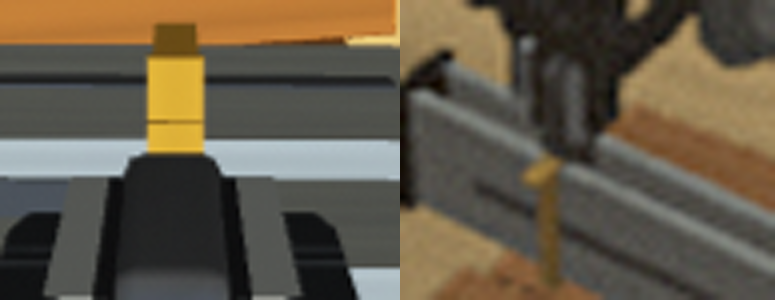

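The enlarged wrist view shows the clip's centre at u≈324 and the tab's centre at ≈323.5. That puts them level to about 0.5 mm, with the grip firm at 61 N, so I'll hand in.

```bash
python3 -c "
from station import *
print(finish_job())"
```

```text
the job is handed in; nothing more can be done
None
```

I drove the ram down to its stop with the mallet, set the mallet back in its original spot clear of the nailer, and handed in with the gripper holding the follower tab level with the load clip (to about 0.5 mm).

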